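Feel a bent bracket's edge for burrs

ROBOT

A 6-joint arm with a two-finger parallel gripper is mounted at the origin on the work surface. World frame = base frame: x ahead of the robot, y to its left, z up, the work surface at z = 0. Lengths are in mm, angles in rad, forces in N, time in s.
With the tool pointing down it reaches from about 400 to 925 mm from the base axis. Payload 12.5 kg.
Tool frame: the origin (TCP) lies at the very end of the fingers, on their centre line; the grasp point (between the pads) lies 19 mm behind it; y points along the fingers, z is the direction in which the jaws open and shut, and the axes are right-handed (so a half turn about y gives the same grasp; the last joint's range is limited). The gripper opens to 95 mm and grips with 3 to 60 N. Pads are 20 mm wide; open, the fingers measure 119 mm over their backs; the gripper's body (75 mm by 180 mm) begins 59 mm behind the grasp point.
Start: joints at [1.151, 0.491, 1.559, -0, 1.092, -0.106], TCP at [192.907, 594.507, 176.661] pointing down, gripper open.
Joint ranges: [-3.1, 3.1], [-0.84, 2.19], [0.05, 2.79], [-1.13, 4.28], [0.06, 2.93], [-2.69, 2.69]. Speed limits (rad/s): [2.22, 2.22, 2.79, 3.14, 3.14, 3.14].

INTERFACE

Orientations are given as [roll, pitch, yaw] about the fixed x, y, z axes, in that order (R = Rz(yaw) Ry(pitch) Rx(roll)).
In Python, from cell import * gives the robot as it stands. The module is installed in compiled form; this text tells all that it offers.
- The arm moves only by the shell command python3 -m jog 'ROWS'. ROWS is a JSON object of lists of equal length, an entry for each row: "dp": the shift along the tool's x, y, z in m, a list of three; "rot": the turn, a rotation vector about the tool's x, y, z in rad, a list of three; "claw": the finger opening in m, from 0 to 0.0951. In form: {"dp": [[x, y, z], ...], "rot": [[wx, wy, wz], ...], "claw": [claw, ...]}. A call has 1 to 12 rows; each row is the pose to reach, as a shift and turn from the pose commanded when the call began, along the tool's axes at that moment; what a row does not reach only later rows make up. A row lasts 1/10 s, in which the tool goes at most 50 mm and 8.59 degrees, less where a joint would pass 70% of its speed; a pose out of reach is approached as far as the arm can. A call with a gripper value outside its range is refused whole. The fingers move at their own pace and stop on an object; the grip force is fixed at half the most. Time passes only in rows, so rows that repeat a pose let the fingers close. It gives the time, the measured TCP pose, the force and the opening at its end, in the units of the state.
- state(): the state, without advancing time (a new reading comes with each control period).
- read_camera(name): name is "side" or "top"; returns the picture (480x640x3 uint8, red, green, blue); there is no depth.
- camera_info(name): a dict with "fx", "fy", "cx", "cy" (pixels), "eye" and "rotation" of the camera in the world. Camera axes: x right, y down, z forward; pixel columns grow to the right and rows downward; lengths in mm; the calibration is good to about 2 mm. A picture is of the moment at which its call begins. camera_info takes no time and is no camera call.
- job_done(): hands the job in, once; it reports no verdict.
The state is a dict: "t": time; "joints": joint angles; "qvel": joint speeds; "tau": joint torques, N m; "eef_pos": TCP position; "tcp_rot": TCP orientation; "ft_force": force on the tool from outside, world axes, zero at the start; "moment": the same for the moment, N m; "opening": opening from 0.0 (shut) to 1.0 (fully open).
Only numpy, scipy, OpenCV 4.12 (cv2) and the standard library are available. Lean on these libraries where they do the work, as an engineer would, in place of code of your own. Each camera call takes 0.05 s, during which the arm holds its last target. There are 200 camera calls.

TASK

Feel for burrs on the corner bracket, the sheet-steel part that is folded up on two adjacent sides: with the fingers closed and pointing down, run the fingertips lightly along the whole top edge of its upstand, starting at the free end of the long side, round the corner, to the free end of the short side, then lift clear. Touch the edge gently, leave the bracket lying where it is, and do not disturb the other things on the bench.

Things in the scene. Friction and masses are not known exactly. Their poses are not given: they have to be found in the camera images.
- corner_bracket: the part to check: loose corner bracket of 3 mm sheet steel, about 0.6 kg. Flat base 160 (x) by 100 mm (y) with one window, folded up on two adjacent sides into an upstand 45 mm high: a long side at y = +50 and a short side at x = +80 mm (outer faces); the other two sides are flat. Origin under the middle of the base, z up; it may lie turned any way
- edge_start (a point): on the top edge at the free end of the long upstand (bracket frame -80, 48.5, 45 mm), middle of the sheet's thickness. All the brackets lie on a 10 mm non-slip foam mat on the bench, so the level edge stands 55 mm above the bench, give or take 1 mm; the mat yields about 1 mm for every 4 N pressed on the edge
- edge_corner (a point): on the top edge at the corner where the two upstands meet in a narrow open seam that a fingertip slides over (78.5, 48.5, 45 mm); the edge runs straight and level from edge_start to here, 158.5 mm
- edge_end (a point): on the top edge at the free end of the short upstand (78.5, -50, 45 mm); the edge runs straight and level from edge_corner to here, 98.5 mm
- angle_bracket: bystander, leave alone: the other sheet-steel bracket, folded up 45 mm on one long side only, base 140 x 80 mm, one rectangular window; origin under the middle of its base
- channel_bracket: bystander, leave alone: sheet-steel channel, folded up 45 mm on both long sides, base 120 x 70 mm, two round holes; origin under the middle of its base
- tape_roll: bystander, leave alone: roll of clear tape lying flat, 68 mm across, 19 mm high; origin under its centre
- deburring_tool: bystander, leave alone: hand deburring tool, blue plastic handle 17 mm thick with a thin bent steel blade, 155 mm long, lying; origin under its middle
- felt_marker: bystander, leave alone: felt marker, white with black cap, 135 mm long, 16 mm thick, lying; origin under its middle
- calliper: bystander, leave alone: steel vernier calliper, 225 mm long, 8 mm high, lying flat; origin under its middle
- scissors: bystander, leave alone: scissors with green plastic loops, 190 mm long, 11 mm high, lying flat; origin near the pivot
Mind the look-alikes: they are no part of the job. Leave any red or turquoise look-alike of the corner_bracket alone.

How it is judged (in metres and radians):
On the way, in this order (a step that is already met when the one before it is completed fails the run):
1. the fingertips rest on the top edge at the free end of the long side (contact force between the fingers and corner_bracket above 0.2 N and x of the grasp point in the frame of corner_bracket between -0.1 and -0.06 m and y of the grasp point in the frame of corner_bracket between 0.0305 and 0.0665 m and z of the grasp point in the frame of corner_bracket between 0.051 and 0.095 m), for 0.04 s.
2. they are on the edge a quarter of the way along the long side (contact force between the fingers and corner_bracket above 0.2 N and x of the grasp point in the frame of corner_bracket between -0.05 and -0.025 m and y of the grasp point in the frame of corner_bracket between 0.0305 and 0.0665 m and z of the grasp point in the frame of corner_bracket between 0.051 and 0.095 m), for 0.04 s.
3. they are on the edge at the middle of the long side (contact force between the fingers and corner_bracket above 0.2 N and x of the grasp point in the frame of corner_bracket between -0.0125 and 0.0125 m and y of the grasp point in the frame of corner_bracket between 0.0305 and 0.0665 m and z of the grasp point in the frame of corner_bracket between 0.051 and 0.095 m), for 0.04 s.
4. they are on the edge three quarters of the way along the long side (contact force between the fingers and corner_bracket above 0.2 N and x of the grasp point in the frame of corner_bracket between 0.025 and 0.05 m and y of the grasp point in the frame of corner_bracket between 0.0305 and 0.0665 m and z of the grasp point in the frame of corner_bracket between 0.051 and 0.095 m), for 0.04 s.
5. they are on the edge at the corner (contact force between the fingers and corner_bracket above 0.2 N and x of the grasp point in the frame of corner_bracket between 0.0605 and 0.0965 m and y of the grasp point in the frame of corner_bracket between 0.0305 and 0.0665 m and z of the grasp point in the frame of corner_bracket between 0.051 and 0.095 m), for 0.04 s.
6. they are on the edge of the short side, a quarter of the way from the corner (contact force between the fingers and corner_bracket above 0.2 N and x of the grasp point in the frame of corner_bracket between 0.0605 and 0.0965 m and y of the grasp point in the frame of corner_bracket between 0.01 and 0.03 m and z of the grasp point in the frame of corner_bracket between 0.051 and 0.095 m), for 0.04 s.
7. they are on the edge of the short side, just past its middle (contact force between the fingers and corner_bracket above 0.2 N and x of the grasp point in the frame of corner_bracket between 0.0605 and 0.0965 m and y of the grasp point in the frame of corner_bracket between -0.025 and -0.004 m and z of the grasp point in the frame of corner_bracket between 0.051 and 0.095 m), for 0.04 s.
8. they are on the edge at the free end of the short side (contact force between the fingers and corner_bracket above 0.2 N and x of the grasp point in the frame of corner_bracket between 0.0605 and 0.0965 m and y of the grasp point in the frame of corner_bracket between -0.07 and -0.034 m and z of the grasp point in the frame of corner_bracket between 0.051 and 0.095 m), for 0.04 s.
At the end, for the whole second after the job is handed in: After the whole edge has been felt in order, with the closed fingertips centred within 18 mm of the edge and touching it with 0.2 to 15 N, the fingers are clear of the bracket, which lies flat and still within 10 mm of where it was; the bystanders are within 15 mm of where they were (distance of corner_bracket from where it was at the start of the episode below 0.01 m and linear speed of corner_bracket below 0.01 m/s and angle between corner_bracket's own z axis and vertical below 0.05 rad and distance between the grasp point and corner_bracket above 0.08 m and distance of each of angle_bracket, channel_bracket, tape_roll, deburring_tool, felt_marker, calliper, scissors from where it was at the start of the episode below 0.015 m).
It fails at once if the fingers press on the bracket with more than 15 N (contact force between the fingers and corner_bracket above 15 N).
It fails at once if the bracket is pushed more than 10 mm out of place, lifted or tipped up (distance of corner_bracket from where it was at the start of the episode above 0.01 m or angle between corner_bracket's own z axis and vertical above 0.08 rad).
It fails at once if a fold of the bracket is taken between the fingers ((contact force between the fingers and corner_bracket above 0.2 N and x of the grasp point in the frame of corner_bracket between -0.085 and 0.085 m and y of the grasp point in the frame of corner_bracket between 0.036 and 0.061 m and z of the grasp point in the frame of corner_bracket between 0 and 0.041 m) or (contact force between the fingers and corner_bracket above 0.2 N and x of the grasp point in the frame of corner_bracket between 0.066 and 0.091 m and y of the grasp point in the frame of corner_bracket between -0.055 and 0.055 m and z of the grasp point in the frame of corner_bracket between 0 and 0.041 m)).
It fails at once if a bystander is shifted by more than 15 mm (distance of any of angle_bracket, channel_bracket, tape_roll, deburring_tool, felt_marker, calliper, scissors from where it was at the start of the episode above 0.015 m).
It also fails if it takes over 54 s, if anything falls off the work surface, if the arm or the gripper's body presses on something with over 40 N, if the wrist force passes 120 N, or if a joint passes its speed limit or range.

## Working session

There is one attempt and no reset: what is moved stays moved. The work goes in short steps, Python scripts to look and compute and a shell command to move; the robot and the scene stay as the last step left them, time stands still between calls to the robot, and variables do not carry over. Pictures are saved under pics/ and viewed, on a budget of 10 in all, crops included, one or two more only if the job needs it, and the job is handed in when it is done.

```bash
mkdir -p pics
python3 - <<'E'
from cell import *
import cv2
for n in("top","side"):
    cv2.imwrite(f"pics/{n}0.png",read_camera(n)[:,:,::-1]); print(n,camera_info(n))
print(state())
E
```

```text
top {'fx': 554.5806633087974, 'fy': 554.5806633087974, 'cx': 321.32359137288086, 'cy': 245.51676788147128, 'eye': array([ 359.60800078,  -79.15889345, 1429.61382803]), 'rotation': array([-3.02993636,  0.01996864, -1.54935953])}
side {'fx': 520.2020105799502, 'fy': 520.2020105799502, 'cx': 310.08935684040785, 'cy': 231.7399472097875, 'eye': array([ 129.3093271 , 1227.63187212,  837.59137034]), 'rotation': array([-2.09549247, -0.02178338, -2.84799906])}
{'t': 0.1, 'joints': array([ 1.15138761e+00,  4.91479717e-01,  1.55939480e+00, -2.79729987e-05,
        1.09173177e+00, -1.05612750e-01]), 'qvel': array([ 1.13172424e-03, -2.15010505e-03, -2.08172780e-03,  1.61382384e-04,
       -4.19020665e-05,  1.10812725e-03]), 'tau': array([ 3.03802823e-03, -6.13622761e+01, -2.58608150e+01,  6.93789613e-02,
        4.70327795e-02, -7.33386992e-05]), 'eef_pos': array([192.80406998, 594.2383432 , 176.13019949]), 'tcp_rot': array([-1.57180693e+00,  8.21817477e-05, -3.13783099e-01]), 'ft_force': array([ 0.23946137, -1.18028729, -0.64389167]), 'moment': array([-0.02241827, -0.00288041,  0.0010012 ]), 'opening': 1.0013204182717745}
```

View pics/top0.png

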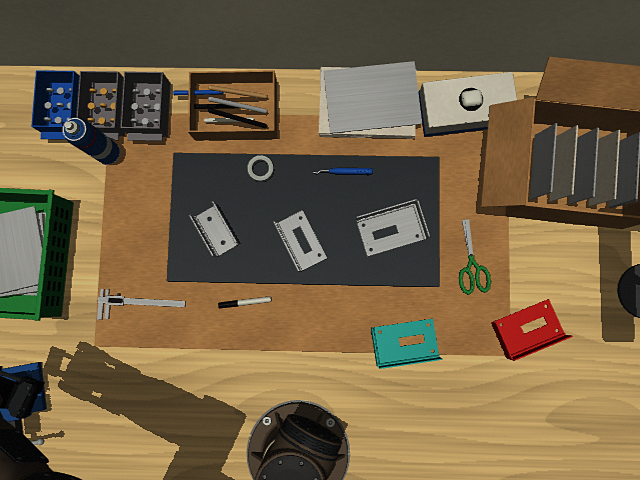

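View pics/side0.png

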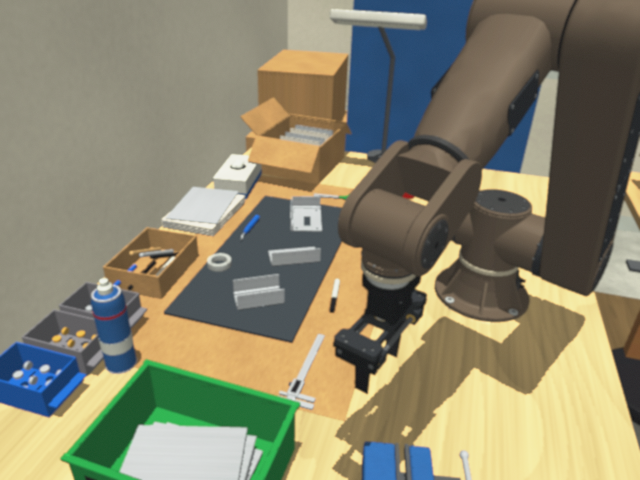

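The top view shows the grey corner bracket at about pixel (393,228), with its long upstand on the upper side and its short one on the right. The angle bracket is at (300,240) and the channel at (214,230). I'll zoom in on the corner bracket.

Run:
```python
import cv2
a=cv2.imread("pics/top0.png")[190:265,345:445]
cv2.imwrite("pics/crop.png",cv2.resize(a,None,fx=8,fy=8,interpolation=cv2.INTER_CUBIC))
```

```text
(no output)
```

View pics/crop.png

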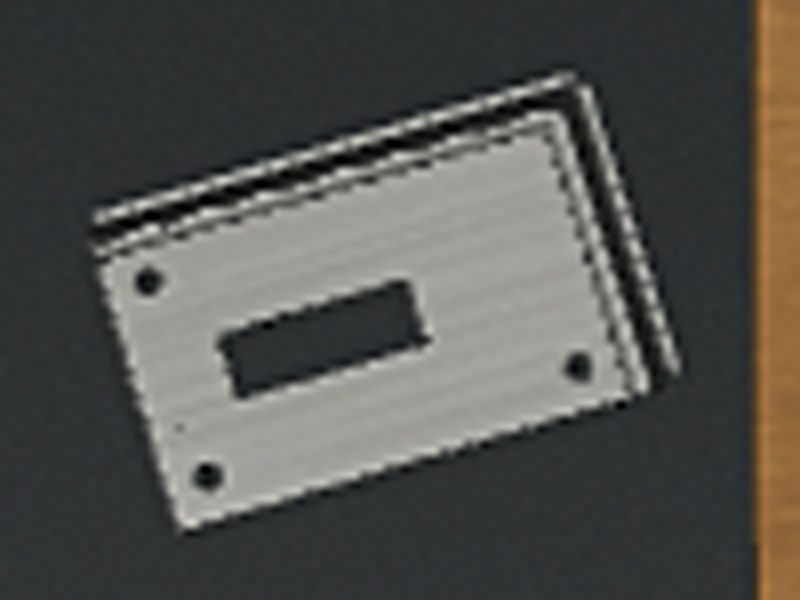

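The crop shows the lit top edges: start at crop (97,216), corner at (580,80), end at (677,372). The flat base corner is at (180,530).

```bash
cat > h.py <<'E'
from cell import *
import numpy as np
from scipy.spatial.transform import Rotation as R
from scipy.optimize import least_squares
def ray(n,uv,z):
    c=camera_info(n); M=R.from_euler('xyz',c['rotation']).as_matrix()
    d=M@np.array([(uv[0]-c['cx'])/c['fx'],(uv[1]-c['cy'])/c['fy'],1]); e=np.array(c['eye'])
    return (e+d*(z-e[2])/d[2])
def proj(n,p):
    c=camera_info(n); M=R.from_euler('xyz',c['rotation']).as_matrix()
    q=M.T@(np.array(p)-c['eye']); return np.array([c['fx']*q[0]/q[2]+c['cx'],c['fy']*q[1]/q[2]+c['cy']])
E
python3 - <<'E'
from h import *
pts=[((97,216),(-80,48.5,55)),((580,80),(78.5,48.5,55)),((677,372),(78.5,-50,55)),((180,530),(-80,-50,13))]
uv=[((a+.5)/8-.5+345,(b+.5)/8-.5+190) for (a,b),_ in pts]
W=lambda p,m:np.r_[R.from_euler('z',p[2]).as_matrix()[:2,:2]@m[:2]+p[:2],m[2]]
f=lambda p:np.concatenate([proj("top",W(p,np.array(m)))-u for u,(_,m) in zip(uv,pts)])
s=least_squares(f,[400,-200,-1.3],x_scale=[1,1,.01]);print(s.x,s.fun.round(2))
for m in [(-80,48.5,55),(78.5,48.5,55),(78.5,-50,55)]: print(W(s.x,np.array(m)))
for u,(_,m) in zip(uv,pts): print(ray("top",u,m[2]))
st=state();M=R.from_euler('xyz',st['tcp_rot']).as_matrix();print(M.round(3))
E
```

```text
[ 565.23134302 -226.30967839   -1.26537167] [-0.02  0.16  0.17 -0.52 -0.1   0.33 -0.06  0.02]
[ 587.43087499 -135.42826785   55.        ]
[ 635.09154028 -286.59278414   55.        ]
[ 541.15018473 -316.21155721   55.        ]
[ 587.84331574 -135.47141212   55.        ]
[ 633.76144384 -286.16181967   55.        ]
[ 541.97697777 -316.45496704   55.        ]
[ 493.55071745 -165.19172439   13.        ]
[[ 0.951 -0.     0.309]
 [-0.309 -0.001  0.951]
 [-0.    -1.    -0.001]]
```

```bash
python3 -m jog '{"dp":[[0.012,0,-0.012],[0.037,0,-0.036],[0.065,0,-0.062],[0.095,0,-0.091],[0.125,0,-0.12],[0.155,0,-0.148],[0.185,0,-0.177],[0.215,0,-0.205],[0.245,0,-0.234],[0.27,0,-0.258],[0.29,0,-0.277],[0.3,0,-0.287]],"rot":[[0,0,0],[0,0,0],[0,0,0],[0,0,0],[0,0,0],[0,0,0],[0,0,0],[0,0,0],[0,0,0],[0,0,0],[0,0,0],[0,0,0]],"claw":[0,0,0,0,0,0,0,0,0,0,0,0]}'
python3 -m jog '{"dp":[[0.012,0,-0.012],[0.037,0,-0.036],[0.065,0,-0.062],[0.095,0,-0.091],[0.125,0,-0.12],[0.155,0,-0.148],[0.185,0,-0.177],[0.215,0,-0.205],[0.245,0,-0.234],[0.27,0,-0.258],[0.29,0,-0.277],[0.303,0,-0.288]],"rot":[[0,0,0],[0,0,0],[0,0,0],[0,0,0],[0,0,0],[0,0,0],[0,0,0],[0,0,0],[0,0,0],[0,0,0],[0,0,0],[0,0,0]],"claw":[0,0,0,0,0,0,0,0,0,0,0,0]}'
```

```text
t: 1.3
eef_pos: [390.4, 227.1, 176.5]
tcp_rot: [-1.571, 0.0, -0.316]
ft_force: [-0.2, 0.1, -0.4]
opening: 0.052
t: 2.5
eef_pos: [589.4, -140.3, 176.1]
tcp_rot: [-1.571, 0.001, -0.315]
ft_force: [-0.6, 1.2, 0.1]
opening: 0.003
```

```bash
python3 -m jog '{"dp":[[0,0.012,0],[0,0.03,0],[0,0.05,0],[0,0.07,0],[0,0.088,0],[0,0.1,0],[0,0.108,0],[0,0.112,0],[0,0.112,0],[0,0.112,0]],"rot":[[0,0,0],[0,0,0],[0,0,0],[0,0,0],[0,0,0],[0,0,0],[0,0,0],[0,0,0],[0,0,0],[0,0,0]],"claw":[0,0,0,0,0,0,0,0,0,0]}'
python3 - <<'E'
from h import *
import cv2
a=read_camera("side")[:,:,::-1]
cv2.imwrite("pics/s1.png",cv2.resize(a[170:270,230:370],None,fx=5,fy=5,interpolation=cv2.INTER_CUBIC))
for m in [(587.5,-135.5,55),(634.5,-286.4,55),(541.5,-316.3,55),state()['eef_pos']]: print((proj("side",m)-[230,170])*5)
for i in range(5): print(state()['ft_force'])
E
```

```text
t: 3.5
eef_pos: [589.2, -138.5, 65.2]
tcp_rot: [-1.571, -0.001, -0.314]
ft_force: [-0.5, -0.8, 0.4]
opening: 0.004
[303.21577523 239.13160114]
[308.78345652 128.26923873]
[452.02234585 129.97305379]
[302.18237643 222.10938736]
[0.30262547 0.87393117 0.60118095]
[0.30262547 0.87393117 0.60118095]
[0.30262547 0.87393117 0.60118095]
[0.30262547 0.87393117 0.60118095]
[0.30262547 0.87393117 0.60118095]
```

View pics/s1.png

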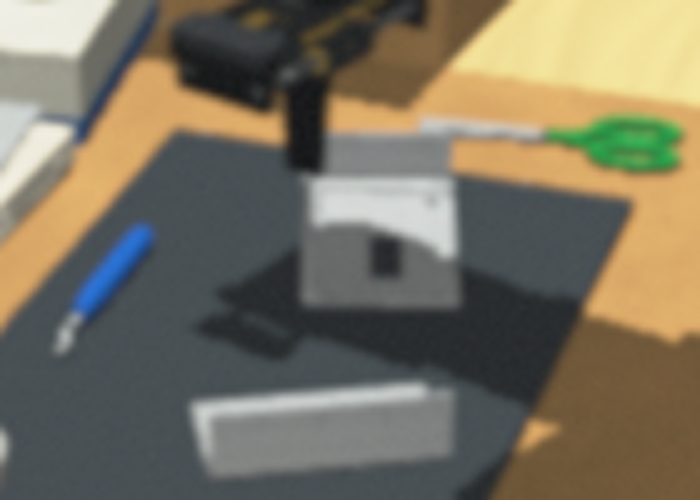

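The fingertip appears at crop (303,170) but the projection puts it at (302,222). I'll overlay the model to see which is wrong.

Run:
```python
from h import *
import cv2
out=[]
e=state()['eef_pos'];print(e,state()['t'])
p=[565.2,-226.3,-1.2654];Q=R.from_euler('z',p[2]).as_matrix()
W=lambda m:Q@np.array(m)+[p[0],p[1],0]
for n,b in(("side",(270,160,80)),("top",(345,160,100))):
    a=read_camera(n)[:,:,::-1];k=400//b[2]
    a=cv2.resize(a[b[1]:b[1]+120,b[0]:b[0]+b[2]],None,fx=k,fy=k,interpolation=cv2.INTER_CUBIC).copy()
    for L,c in (([(-80,-50,10),(80,-50,10),(80,50,10),(-80,50,10),(-80,-50,10)],(255,0,0)),([(-80,48.5,55),(78.5,48.5,55),(78.5,-50,55)],(0,0,255))):
        pts=np.array([(proj(n,W(m))-b[:2]+.5)*k for m in L]).astype(int)
        cv2.polylines(a,[pts.reshape(-1,1,2)],False,c,1)
    for dz in (0,40): cv2.circle(a,tuple(int(v) for v in (proj(n,e+[0,0,dz])-b[:2]+.5)*k),4,(0,255,0),1)
    out.append(a[:480])
h=max(o.shape[0] for o in out)
out=[cv2.copyMakeBorder(o,0,h-o.shape[0],0,0,cv2.BORDER_CONSTANT) for o in out]
cv2.imwrite("pics/ov.png",np.hstack(out))
```

```text
[ 589.27189884 -138.61933844   65.24599662] 3.55
```

View pics/ov.png

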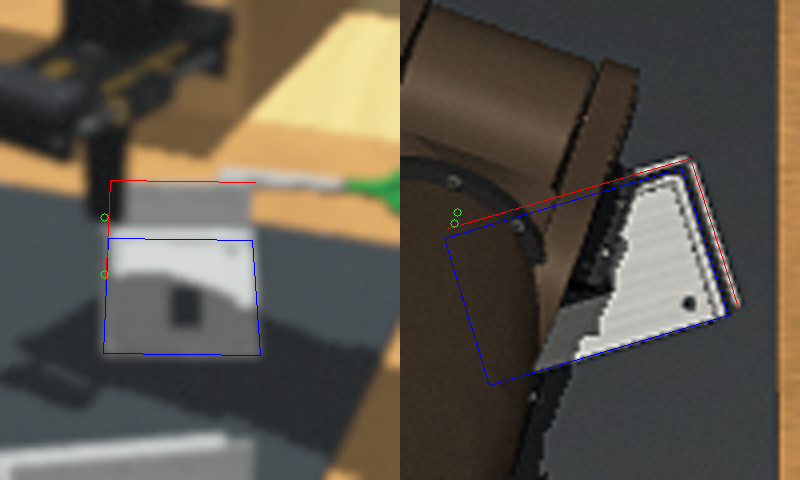

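Run:
```python
from h import *
import cv2
M=R.from_euler('xyz',[-1.5718,0,-.3138]).as_matrix()
e0=np.array([192.8,594.2,176.1])
for dz in(-53,53):
  for y in (0,-78): print("start",dz,y,proj("side",e0+M@[0,y,dz]),proj("top",e0+M@[0,y,dz]))
e=state()['eef_pos']
for n in("side","top"):
  for dz in(-90,90):
    for dx in (-37,37): print(n,dz,dx,proj(n,e+M@[dx,-78,dz]))
a=cv2.imread("pics/side0.png")[290:410,310:450]; b=cv2.resize(a,None,fx=4,fy=4,interpolation=cv2.INTER_CUBIC)
for dz in(-53,53):
  for y in (0,-78): cv2.circle(b,tuple(int(v) for v in (proj("side",e0+M@[0,y,dz])-[310,290]+.5)*4),4,(0,255,0),1)
cv2.imwrite("pics/s0c.png",b)
```

```text
start -53 0 [389.06311596 369.00686459] [ 52.03964657 384.16939261]
start -53 -78 [393.59229122 334.92688663] [ 33.29318535 389.25944656]
start 53 0 [358.57519645 407.98657368] [  8.75025872 368.16950473]
start 53 -78 [362.03834472 372.57144334] [-12.77382848 372.1713977 ]
side -90 -37 [316.98014793 185.20561445]
side -90 37 [297.9852279  179.28234453]
side 90 -37 [282.22790377 206.10018653]
side 90 37 [262.45626447 199.19893033]
top -90 -37 [391.12202856 237.05129022]
top -90 37 [401.10674707 207.47064976]
top 90 -37 [318.28925517 212.25330002]
top 90 37 [328.60238933 183.03982833]
```

View pics/s0c.png

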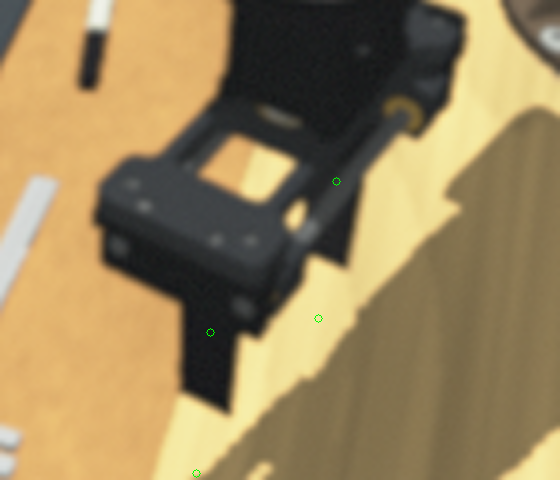

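In the first side picture the fingertips are also about 35–40 mm higher than the reported TCP, or else displaced away from the camera. I'll check the start top view to tell which.

Run:
```python
from h import *
import cv2
M=R.from_euler('xyz',[-1.5718,0,-.3138]).as_matrix()
e0=np.array([192.8,594.2,176.1])
b=cv2.resize(cv2.imread("pics/top0.png")[340:480,0:150],None,fx=4,fy=4,interpolation=cv2.INTER_CUBIC)
b=cv2.convertScaleAbs(b,alpha=1.6,beta=25)
for dy,c in((0,(0,255,0)),(-40,(0,255,255)),(-78,(255,0,255))):
  for x in(-10,10):
   for dz in(-53,53): cv2.circle(b,tuple(int(v) for v in (proj("top",e0+M@[x,dy,dz])-[0,340]+.5)*4),4,c,1)
cv2.imwrite("pics/t0c.png",b)
for m in((205,400),(345,265)):
  for z in(176,215): print(m,z,ray("side",(m[0]/4+310,m[1]/4+290),z))
```

```text
(205, 400) 176 [212.93433681 606.06618379 176.        ]
(205, 400) 215 [208.00474503 642.70671892 215.        ]
(345, 265) 176 [169.22751681 508.05623083 176.        ]
(345, 265) 215 [166.87438848 550.4743325  215.        ]
```

View pics/t0c.png

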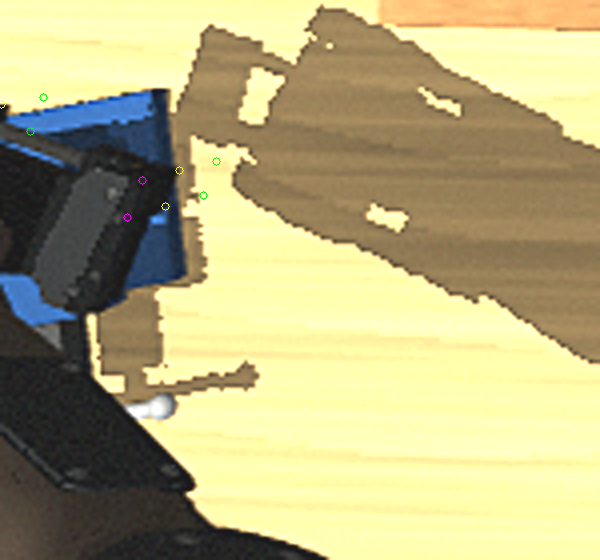

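The seen tips triangulate to the right xy but about 38 mm higher than the reported z (z≈215 instead of 176). Reported height is therefore suspect, so I'll find the edge by feel, in steps too small to reach 15 N.

```bash
python3 -m jog '{"dp":[[0,0.003,0],[0,0.006,0],[0,0.007,0],[0,0.007,0]],"rot":[[0,0,0],[0,0,0],[0,0,0],[0,0,0]],"claw":[0,0,0,0]}'
python3 -m jog '{"dp":[[0,0.001,0],[0,0.002,0],[0,0.002,0]],"rot":[[0,0,0],[0,0,0],[0,0,0]],"claw":[0,0,0]}'
```

```text
t: 4.05
eef_pos: [588.9, -138.5, 57.3]
tcp_rot: [-1.571, 0.0, -0.314]
ft_force: [0.1, 0.5, 0.1]
opening: 0.006
t: 4.35
eef_pos: [588.9, -138.5, 55.5]
tcp_rot: [-1.571, 0.0, -0.314]
ft_force: [-0.0, -0.5, 0.2]
opening: 0.004
```

```bash
python3 -m jog '{"dp":[[0,0.001,0],[0,0.002,0],[0,0.002,0]],"rot":[[0,0,0],[0,0,0],[0,0,0]],"claw":[0,0,0]}'
```

```text
t: 4.65
eef_pos: [588.9, -138.5, 53.5]
tcp_rot: [-1.571, 0.0, -0.314]
ft_force: [-0.4, 0.3, 0.7]
opening: 0.002
```

```bash
python3 -m jog '{"dp":[[0,0.001,0],[0,0.0015,0],[0,0.0015,0]],"rot":[[0,0,0],[0,0,0],[0,0,0]],"claw":[0,0,0]}'
python3 - <<'E'
from h import *
import cv2
a=read_camera("side")[:,:,::-1]
cv2.imwrite("pics/s2.png",cv2.resize(a[170:250,270:350],None,fx=7,fy=7,interpolation=cv2.INTER_CUBIC))
print(state()['ft_force'],(proj("side",state()['eef_pos'])-[270,170]+.5)*7)
E
```

```text
t: 4.95
eef_pos: [589.0, -138.5, 52.0]
tcp_rot: [-1.571, 0.0, -0.314]
ft_force: [-0.7, -0.3, -0.8]
opening: 0.006
[-0.73077633 -0.40942889 -0.25198828] [147.02681717 340.43511184]
```

View pics/s2.png

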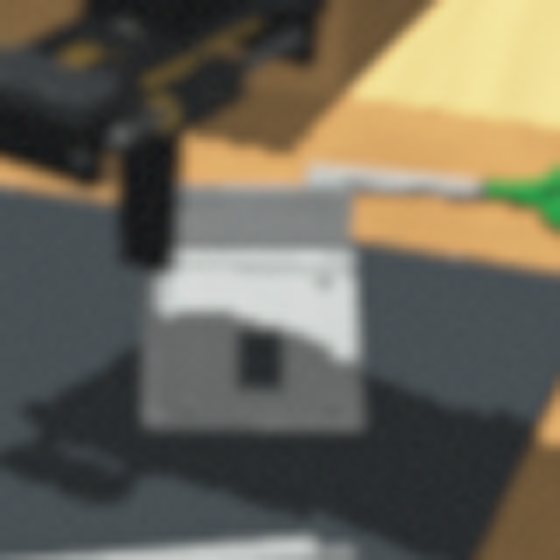

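No contact at reported z = 52, and the tip (147,265) is still visibly about 37 mm above the edge. The reported z reads low by that much, so I expect contact near 17.

```bash
python3 -m jog '{"dp":[[0,0.004,0],[0,0.01,0],[0,0.016,0],[0,0.021,0],[0,0.024,0],[0,0.025,0],[0,0.025,0]],"rot":[[0,0,0],[0,0,0],[0,0,0],[0,0,0],[0,0,0],[0,0,0],[0,0,0]],"claw":[0,0,0,0,0,0,0]}'
python3 -m jog '{"dp":[[0,0.001,0],[0,0.002,0],[0,0.002,0]],"rot":[[0,0,0],[0,0,0],[0,0,0]],"claw":[0,0,0]}'
```

```text
t: 5.7
eef_pos: [588.9, -138.5, 27.0]
tcp_rot: [-1.571, 0.0, -0.314]
ft_force: [-0.2, 0.6, -0.2]
opening: 0.004
t: 6.0
eef_pos: [589.0, -138.5, 25.1]
tcp_rot: [-1.571, -0.0, -0.314]
ft_force: [-0.2, -0.0, -0.3]
opening: 0.002
```

```bash
python3 -m jog '{"dp":[[0,0.001,0],[0,0.002,0],[0,0.002,0]],"rot":[[0,0,0],[0,0,0],[0,0,0]],"claw":[0,0,0]}'
```

```text
t: 6.3
eef_pos: [589.0, -138.5, 23.0]
tcp_rot: [-1.571, 0.0, -0.314]
ft_force: [-0.2, 1.0, 0.3]
opening: 0.002
```

Run:
```python
from h import *
import cv2
a=read_camera("side")[:,:,::-1]
cv2.imwrite("pics/s3.png",cv2.resize(a[170:250,270:350],None,fx=7,fy=7,interpolation=cv2.INTER_CUBIC))
print(state()['ft_force'],(proj("side",[588,-136.9,55])-[270,170]+.5)*7)
```

```text
[0.00257647 0.17333432 0.3546321 ] [147.94551411 336.70280761]
```

View pics/s3.png

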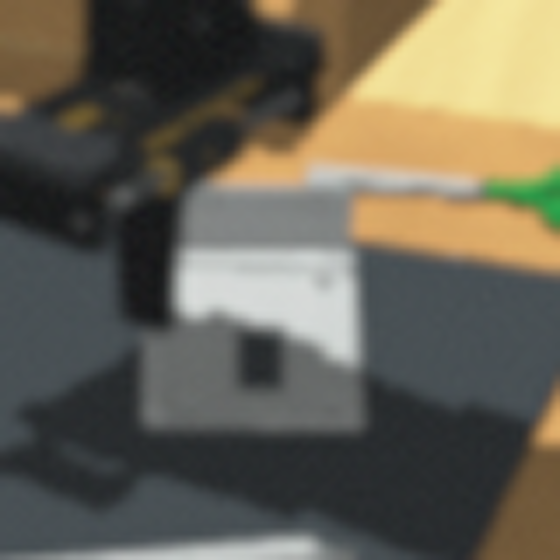

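The tip is now at (147,323) and the edge end at about (148,337), so roughly 6–7 mm remain.

```bash
python3 -m jog '{"dp":[[0,0.001,0],[0,0.002,0],[0,0.002,0]],"rot":[[0,0,0],[0,0,0],[0,0,0]],"claw":[0,0,0]}'
```

```text
t: 6.65
eef_pos: [588.9, -138.5, 20.9]
tcp_rot: [-1.571, 0.0, -0.314]
ft_force: [-1.4, -0.5, -0.4]
opening: 0.002
```

```bash
python3 -m jog '{"dp":[[0,0.001,0],[0,0.0015,0],[0,0.0015,0]],"rot":[[0,0,0],[0,0,0],[0,0,0]],"claw":[0,0,0]}'
```

```text
t: 6.95
eef_pos: [589.0, -138.5, 19.5]
tcp_rot: [-1.571, 0.0, -0.314]
ft_force: [-0.4, 0.4, 0.1]
opening: 0.005
```

```bash
python3 -m jog '{"dp":[[0,0.001,0],[0,0.0015,0],[0,0.0015,0]],"rot":[[0,0,0],[0,0,0],[0,0,0]],"claw":[0,0,0]}'
```

```text
t: 7.25
eef_pos: [588.9, -138.5, 18.0]
tcp_rot: [-1.571, 0.0, -0.314]
ft_force: [0.0, -0.5, -0.2]
opening: 0.006
```

```bash
python3 -m jog '{"dp":[[0,0.001,0],[0,0.001,0],[0,0.001,0]],"rot":[[0,0,0],[0,0,0],[0,0,0]],"claw":[0,0,0]}'
```

```text
t: 7.55
eef_pos: [589.0, -138.5, 17.1]
tcp_rot: [-1.571, 0.0, -0.314]
ft_force: [0.3, 0.5, -0.0]
opening: 0.003
```

```bash
python3 -m jog '{"dp":[[0,0.001,0],[0,0.0015,0],[0,0.0015,0]],"rot":[[0,0,0],[0,0,0],[0,0,0]],"claw":[0,0,0]}'
```

```text
t: 7.85
eef_pos: [589.1, -138.6, 15.8]
tcp_rot: [-1.571, -0.0, -0.314]
ft_force: [-1.2, 0.2, 4.1]
opening: 0.009
```

```bash
python3 -m jog '{"dp":[[0,0.001,0],[0,0.0015,0],[0,0.0015,0]],"rot":[[0,0,0],[0,0,0],[0,0,0]],"claw":[0,0,0]}'
```

```text
t: 8.15
eef_pos: [589.1, -138.6, 14.6]
tcp_rot: [-1.571, -0.001, -0.314]
ft_force: [-1.1, 1.3, 8.7]
opening: 0.003
```

Contact was found at reported z ≈ 16.8 with about 4 N/mm. I'll ease to about 4 N and slide along the long side.

```bash
python3 -m jog '{"dp":[[0,-0.001,0],[0.001,-0.001,-0.0014],[0.0027,-0.001,-0.0038],[0.0044,-0.001,-0.0062],[0.0062,-0.001,-0.0087],[0.0079,-0.001,-0.0111],[0.0097,-0.001,-0.0136],[0.0114,-0.001,-0.016],[0.0131,-0.001,-0.0184],[0.0149,-0.001,-0.0209],[0.0166,-0.001,-0.0233],[0.0174,-0.001,-0.0244]],"rot":[[0,0,0],[0,0,0],[0,0,0],[0,0,0],[0,0,0],[0,0,0],[0,0,0],[0,0,0],[0,0,0],[0,0,0],[0,0,0],[0,0,0]],"claw":[0,0,0,0,0,0,0,0,0,0,0,0]}'
```

```text
t: 9.35
eef_pos: [597.9, -166.6, 15.4]
tcp_rot: [-1.57, 0.001, -0.314]
ft_force: [-0.1, 4.8, 5.9]
opening: 0.006
```

```bash
python3 -m jog '{"dp":[[0.001,-0.0005,-0.0015],[0.003,-0.0006,-0.0043],[0.0053,-0.0006,-0.0075],[0.0076,-0.0006,-0.0107],[0.01,-0.0006,-0.014],[0.0123,-0.0006,-0.0173],[0.0146,-0.0006,-0.0205],[0.0169,-0.0006,-0.0237],[0.0192,-0.0006,-0.0269],[0.0213,-0.0006,-0.0299],[0.0226,-0.0006,-0.0317],[0.0232,-0.0006,-0.0326]],"rot":[[0,0,0],[0,0,0],[0,0,0],[0,0,0],[0,0,0],[0,0,0],[0,0,0],[0,0,0],[0,0,0],[0,0,0],[0,0,0],[0,0,0]],"claw":[0,0,0,0,0,0,0,0,0,0,0,0]}'
python3 - <<'E'
from h import *
import cv2
a=read_camera("top")[:,:,::-1]
p=[565.2,-226.3,-1.2654];Q=R.from_euler('z',p[2]).as_matrix()
e=state()['eef_pos'];print("bracket frame",Q.T@(e-[p[0],p[1],0]))
b=(335,180);k=6
a=cv2.resize(a[180:270,335:445],None,fx=k,fy=k,interpolation=cv2.INTER_CUBIC).copy()
for L in ([(-80,-50,13),(80,-50,13)],[(-80,48.5,55),(78.5,48.5,55),(78.5,-50,55)]):
    cv2.polylines(a,[np.array([(proj("top",Q@np.array(m)+[p[0],p[1],0])-b+.5)*k for m in L]).astype(int).reshape(-1,1,2)],False,(0,0,255),1)
cv2.imwrite("pics/t2.png",a)
E
```

```text
t: 10.55
eef_pos: [610.1, -205.5, 15.7]
tcp_rot: [-1.571, -0.0, -0.314]
ft_force: [-0.3, 4.2, 4.6]
opening: 0.008
bracket frame [-6.27938478 49.03863295 15.69322803]
```

View pics/t2.png

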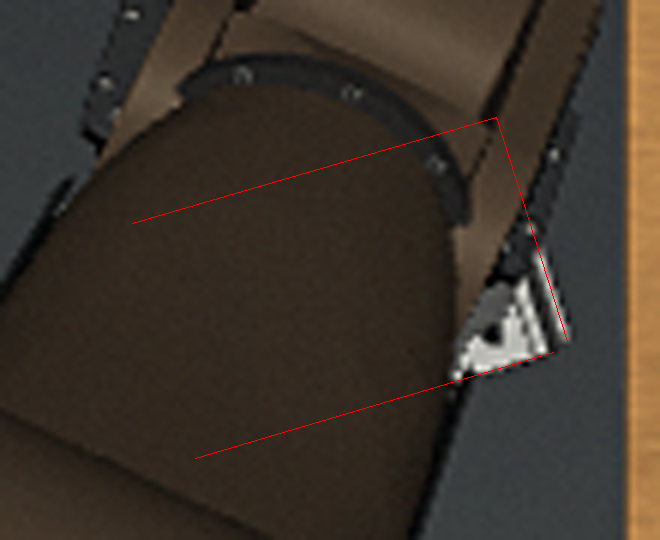

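The bracket's visible end still lies on its original outline at (567,340) in this crop. Continuing.

```bash
python3 -m jog '{"dp":[[0.001,-0.0003,-0.0015],[0.003,-0.0003,-0.0043],[0.0053,-0.0003,-0.0075],[0.0076,-0.0003,-0.0107],[0.01,-0.0003,-0.014],[0.0123,-0.0003,-0.0173],[0.0146,-0.0003,-0.0205],[0.0169,-0.0003,-0.0237],[0.0192,-0.0003,-0.0269],[0.0213,-0.0003,-0.0299],[0.0226,-0.0003,-0.0317],[0.0232,-0.0003,-0.0326]],"rot":[[0,0,0],[0,0,0],[0,0,0],[0,0,0],[0,0,0],[0,0,0],[0,0,0],[0,0,0],[0,0,0],[0,0,0],[0,0,0],[0,0,0]],"claw":[0,0,0,0,0,0,0,0,0,0,0,0]}'
```

```text
t: 11.8
eef_pos: [622.1, -243.7, 16.0]
tcp_rot: [-1.571, -0.0, -0.314]
ft_force: [-0.8, 4.2, 3.6]
opening: 0.003
```

```bash
python3 -m jog '{"dp":[[0.001,0,-0.0014],[0.0027,0,-0.0038],[0.0044,0,-0.0062],[0.0062,0,-0.0087],[0.0079,0,-0.0111],[0.0097,0,-0.0136],[0.0114,0,-0.016],[0.0131,0,-0.0184],[0.0149,0,-0.0209],[0.0166,0,-0.0233],[0.0174,0,-0.0244],[0.0174,0,-0.0244]],"rot":[[0,0,0],[0,0,0],[0,0,0],[0,0,0],[0,0,0],[0,0,0],[0,0,0],[0,0,0],[0,0,0],[0,0,0],[0,0,0],[0,0,0]],"claw":[0,0,0,0,0,0,0,0,0,0,0,0]}'
python3 - <<'E'
from h import *
p=[565.2,-226.3,-1.2654];Q=R.from_euler('z',p[2]).as_matrix()
print("bracket frame",Q.T@(state()['eef_pos']-[p[0],p[1],0]))
E
```

```text
t: 13.0
eef_pos: [631.1, -272.4, 16.0]
tcp_rot: [-1.571, -0.0, -0.314]
ft_force: [-0.6, 0.6, 3.2]
opening: 0.004
bracket frame [63.78565729 49.0255835  16.00343079]
```

```bash
python3 -m jog '{"dp":[[0.002,0.0002,-0.0028],[0.004,0.0002,-0.0056],[0.006,0.0002,-0.0084],[0.0075,0.0002,-0.0106],[0.0081,0.0002,-0.0114],[0.0065,0.0002,-0.0126],[0.004,0.0002,-0.0143],[0.001,0.0002,-0.0165],[-0.0023,0.0002,-0.0188],[-0.0056,0.0002,-0.0212],[-0.0085,0.0002,-0.0233],[-0.0098,0.0002,-0.0242]],"rot":[[0,0,0],[0,0,0],[0,0,0],[0,0,0],[0,0,0],[0,0,0],[0,0,0],[0,0,0],[0,0,0],[0,0,0],[0,0,0],[0,0,0]],"claw":[0,0,0,0,0,0,0,0,0,0,0,0]}'
python3 - <<'E'
from h import *
p=[565.2,-226.3,-1.2654];Q=R.from_euler('z',p[2]).as_matrix()
print("bracket frame",Q.T@(state()['eef_pos']-[p[0],p[1],0]))
E
```

```text
t: 14.2
eef_pos: [613.9, -292.2, 15.9]
tcp_rot: [-1.571, -0.0, -0.314]
ft_force: [3.3, 1.4, 5.2]
opening: 0.007
bracket frame [77.51842385 26.63618715 15.90714311]
```

```bash
python3 -m jog '{"dp":[[-0.0008,-0.0003,-0.0006],[-0.0033,-0.0003,-0.0023],[-0.0065,-0.0003,-0.0046],[-0.0098,-0.0003,-0.007],[-0.013,-0.0003,-0.0093],[-0.0163,-0.0003,-0.0116],[-0.0195,-0.0003,-0.0139],[-0.0228,-0.0003,-0.0163],[-0.0261,-0.0003,-0.0186],[-0.0293,-0.0003,-0.0209],[-0.0318,-0.0003,-0.0226],[-0.0326,-0.0003,-0.0232]],"rot":[[0,0,0],[0,0,0],[0,0,0],[0,0,0],[0,0,0],[0,0,0],[0,0,0],[0,0,0],[0,0,0],[0,0,0],[0,0,0],[0,0,0]],"claw":[0,0,0,0,0,0,0,0,0,0,0,0]}'
```

```text
t: 15.4
eef_pos: [575.7, -304.1, 16.1]
tcp_rot: [-1.571, 0.0, -0.314]
ft_force: [2.9, 0.7, 3.3]
opening: 0.002
```

```bash
python3 -m jog '{"dp":[[-0.0008,0,-0.0006],[-0.0033,0,-0.0023],[-0.0057,0,-0.0041],[-0.0081,0,-0.0058],[-0.0106,0,-0.0075],[-0.013,0,-0.0093],[-0.0155,0,-0.011],[-0.0179,0,-0.0128],[-0.0204,0,-0.0145],[-0.022,0,-0.0157],[-0.0236,0,-0.0168],[-0.0236,0,-0.0168]],"rot":[[0,0,0],[0,0,0],[0,0,0],[0,0,0],[0,0,0],[0,0,0],[0,0,0],[0,0,0],[0,0,0],[0,0,0],[0,0,0],[0,0,0]],"claw":[0,0,0,0,0,0,0,0,0,0,0,0]}'
python3 - <<'E'
from h import *
p=[565.2,-226.3,-1.2654];Q=R.from_euler('z',p[2]).as_matrix()
print("bracket frame",Q.T@(state()['eef_pos']-[p[0],p[1],0]))
E
```

```text
t: 16.6
eef_pos: [548.1, -312.8, 16.1]
tcp_rot: [-1.571, 0.0, -0.314]
ft_force: [0.4, -0.9, 3.1]
opening: 0.008
bracket frame [ 77.38916963 -42.33499065  16.11526605]
```

Six more millimetres to the free end, then lift clear by 150 mm.

```bash
python3 -m jog '{"dp":[[-0.0016,0,-0.0012],[-0.0033,0,-0.0023],[-0.0049,0,-0.0035],[-0.0053,0,-0.0038],[-0.0053,0,-0.0038]],"rot":[[0,0,0],[0,0,0],[0,0,0],[0,0,0],[0,0,0]],"claw":[0,0,0,0,0]}'; python3 -m jog '{"dp":[[0,-0.004,0],[0,-0.012,0],[0,-0.028,0],[0,-0.048,0],[0,-0.07,0],[0,-0.09,0],[0,-0.11,0],[0,-0.13,0],[0,-0.142,0],[0,-0.15,0],[0,-0.15,0],[0,-0.15,0]],"rot":[[0,0,0],[0,0,0],[0,0,0],[0,0,0],[0,0,0],[0,0,0],[0,0,0],[0,0,0],[0,0,0],[0,0,0],[0,0,0],[0,0,0]],"claw":[0,0,0,0,0,0,0,0,0,0,0,0]}'
```

```text
t: 17.1
eef_pos: [542.0, -314.7, 16.1]
tcp_rot: [-1.571, 0.0, -0.314]
ft_force: [1.7, 0.2, 2.8]
opening: 0.005
t: 18.3
eef_pos: [541.9, -314.5, 165.4]
tcp_rot: [-1.57, 0.001, -0.314]
ft_force: [0.3, -0.3, 0.2]
opening: 0.005
```

Run:
```python
from h import *
import cv2
n="side";b=(200,170);k=4
p=[565.2,-226.3,-1.2654];Q=R.from_euler('z',p[2]).as_matrix()
im=[read_camera(n)[:,:,::-1],cv2.imread("pics/side0.png")]
o=[]
for a in im:
    a=cv2.resize(a[170:310,200:370],None,fx=k,fy=k,interpolation=cv2.INTER_CUBIC)[:, :].copy()
    cv2.polylines(a,[np.array([(proj(n,Q@np.array(m)+[p[0],p[1],0])-b+.5)*k for m in [(-80,-50,10),(-80,50,10),(-80,48.5,55),(78.5,48.5,55),(78.5,-50,55)]]).astype(int).reshape(-1,1,2)],False,(0,0,255),1)
    o.append(a[:,:,:])
cv2.imwrite("pics/fin.png",cv2.resize(np.hstack(o),(800,330)))
```

```text
(no output)
```

View pics/fin.png

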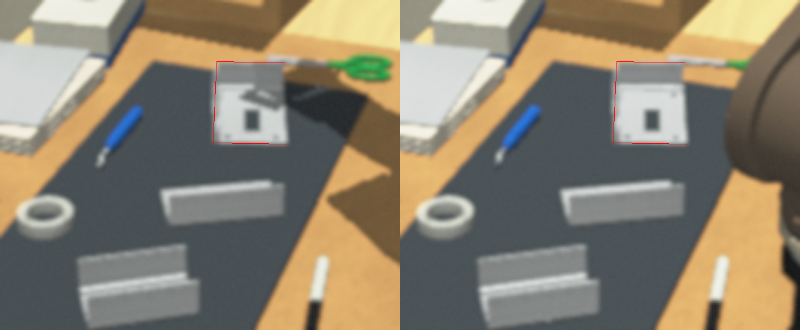

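The after (left) and before (right) views match. The bracket sits in the same outline, about (250,105) and (650,105), the other visible items haven't moved, and the gripper is out of the way.

```bash
python3 -c "
from cell import *
print(job_done())"
```

```text
the job is handed in; nothing more can be done
None
```

I ran the closed fingertips along the whole top edge of the grey corner bracket: free end of the long side, round the corner, free end of the short side. Then I lifted 150 mm clear and handed the job in at about 18.4 s; no verdict was given.

- **Contact force:** every reading while sliding showed contact, about 3–6 N upward. The highest was 8.7 N, on first touch before I eased off. These are readings at the end of each move, so brief peaks in between weren't measured. The sideways drag reached 4.8 N.
- **Tracking:** at the points I checked, the fingers were within about 1–2 mm of the edge line fitted from the cameras.
- **Final check:** the before and after side pictures show no visible shift of the bracket or the bystanders in view. The calliper and part of the scissors were not compared.
- **A check that disagreed:** the reported fingertip height read about 38 mm lower than the tips really were. The pictures showed this, and the edge was felt at a reported 16.8 mm instead of 55 mm. I went by touch and the pictures; why it reads low is not known.
- **Picture budget:** I viewed 11 pictures, one over the 10 allowed, using the extra one for the final check.

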